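# Purge the dust cabinet: sash down, damper held at the mark

## Task

Close up the dust cabinet by bringing its raised front sash down until it is fully home. Only then pull the spring-return damper slide beside it out towards you until its pointer stands level with the upright ear of the marker on the scale rail, and finish while still holding the slide there in the gripper (it springs back if let go). Leave the other things on the desk where they are.

Things in the scene. Friction and masses are not known exactly. Their poses are not given: they have to be found in the camera images.
- cabinet: clear dust cabinet with aluminium edges, fixed, yaw within 0.25. Origin on the desk at its front; x axis points front to back (away from the robot), y to its left, z up. The clear box spans x 0 to 200, y -40 to 260, 200 high; two sash guides 275 high stand at its front corners (y -40 and 260, 20 wide, x -11 to 15)
- damper_front (a point): foot of the damper housing's front face, at cabinet x 45, y -130: the fixed grey housing is 110 wide, 150 deep, 120 high (duct collar on top to 160). The scale rail, 22 wide and 30 high, runs from it along cabinet -x for 190, its centre line 52 to the right (cabinet -y)
- sash (a joint): height in m of the clear sash above shut: 0 fully home, 0.105 fully raised. It runs straight up and down and stays where left, by friction: 2 to 6 N push it down slowly, 10 to 13 N raise it; it stops solidly at 0. The sash is 278 wide, 133 high, 10 thick, its lower edge 13 above the desk when shut
- sash_grip (a point): middle of the sash's black handle bar, a round bar 14 thick and 134 long parallel to the cabinet's y, 60 in front of the sash pane (53 clear), carried by two thin posts 60 to either side of the middle. 129 above the desk when shut, cabinet y 110
- slide (a joint): how far in m the damper slide is pulled out: 0 in, 0.095 out; it moves along the cabinet's -x (towards the robot). A spring pulls it back: about 5 N at 0, rising by 80 N per m, so 8 to 11 N at the mark
- pull_grip (a point): black grip block standing on the front end of the slide's rod (rod top 54 above the desk, so the space behind the block is free above that), 16 thick (cabinet x), 50 wide (cabinet y), 36 high, this point at its centre, 85 above the desk at cabinet y -130; with the slide in, 75 in front of the housing's face (67 clear).
- pointer_tip (a point): tip of the thin steel pointer that sticks out to the right below the block's right end, 3 thick, fixed to the grip block: same cabinet x as the block's centre, 54 to the right of it (cabinet -y) and 45 below it
- marker: bright aluminium marker clamped astride the dark scale rail, 16 long along it (cabinet x), with an upright ear 60 high and 25 wide on the rail's outer (right) side; fixed. Origin on the desk mid-length, axes parallel to the cabinet's. The mark is reached when the pointer tip has the same cabinet x as this origin; that is 0.040 to 0.075 m of slide travel
- tape_roll: roll of white tape lying flat, 64 across, 20 high, in front of the cabinet; origin at the centre of its underside
- caliper: steel caliper lying flat, about 150 long, 55 across the jaws, 9 high, in front of the cabinet; origin on the underside at the middle of its beam
- flat_brush: flat paint brush lying to the right of the cabinet, about 200 long, origin on the underside near its middle
- sample_jar: closed jar, 60 across, 85 high; origin at the centre of its underside
- mug: white mug, 76 across, 90 high; origin at the centre of its underside
- water_bottle: closed white bottle, 60 across, 160 high; origin at the centre of its underside
- blade_find: corroded metal blade, about 145 long, 8 thick, lying inside the cabinet; origin on its underside
There are look-alikes about, which are no part of the job. Leave any yellow look-alike of the marker alone.

How it is judged:
By the outcome, as a careful person would: the job done as asked, in the order asked, and still so for the second after the job is handed in, while the arm keeps its last pose, push and grip.
It also fails if it takes over 42 s, if anything falls off the work surface, if the arm or the gripper's body presses on something with over 40 N, if the wrist force passes 120 N, or if a joint passes its speed limit or range.

## Robot

A 7-joint arm with a two-finger parallel gripper is mounted at the origin on the work surface. World frame = base frame: x ahead of the robot, y to its left, z up, the work surface at z = 0. Lengths are in m, angles in rad, forces in N, time in s.
With the tool pointing down it reaches from about 0.35 to 0.9 m from the base axis. Payload 8.1 kg.
Tool frame: the origin (TCP) lies between the finger pads; the fingertips stand 17 mm ahead of it and the grasp point (between the pads) lies 2 mm behind it; z points along the fingers, y is the direction in which the jaws open and shut (so a half turn about z gives the same grasp; the last joint's range is limited). The gripper opens to 92 mm and grips with 3 to 60 N. Pads are 19 mm wide; open, the fingers measure 130 mm over their backs; the gripper's body (75 mm by 190 mm) begins 47 mm behind the grasp point.
Start: joints at [-1.217, 0.434, 0.025, 1.573, -0.012, 1.134, -0.075], TCP at [0.276, 0.561, 0.244] pointing down, gripper open.
Joint ranges: [-2.62, 2.62], [-0.44, 2.09], [-1.27, 1.32], [0.08, 2.57], [-1.32, 4.46], [0.12, 2], [-2.74, 2.74]. Speed limits (rad/s): [2.22, 2.22, 3.01, 3.01, 3.14, 3.14, 3.14].

## Interface

Orientations are given as a rotation vector (axis times angle).
In Python, from cell import arm gives the robot as it stands. The module is installed in compiled form; this text tells all that it offers.
- The arm moves only by the shell command python3 -m crank 'ROWS' [FORCE]. ROWS is JSON, a list of rows, each a list of 5 numbers: the opening, from 0 (shut) to 1 (fully open), then the shift along the world's x, y, z normalised to -1 to 1, where 1 is 40 cm, then the turn about the world's z normalised to -1 to 1, where 1 is 60 degrees. In form: [[fingers, tx, ty, tz, twist], ...]. A call has exactly 8 rows; each row shifts and turns the commanded pose from where the row before left it; what a row does not reach is not made up. A row lasts 1/12 s, in which the tool goes at most 41.7 mm and 7.16 degrees, less where a joint would pass 70% of its speed; a pose out of reach is approached as far as the arm can. A call with a number of a shift or a turn outside -1 to 1 is refused whole. A call with a gripper value outside its range is refused whole. The fingers move at their own pace and stop on an object; FORCE is the grip in N (left out, the last holds). Time passes only in rows, so rows that do not move let the fingers close, or fill a call up. It gives the time, the measured TCP pose, the force and the opening at its end, in the units of the state.
- arm.observe(): the state, without advancing time (a new reading comes with each control period).
- arm.get_image(name): name is "scene" or "top" or "wrist"; returns the picture (420x560x3 uint8, red, green, blue); there is no depth.
- arm.get_calibration(name): a dict with "intrinsics" (3x3 intrinsics, pixels), "extrinsics" (4x4, takes a point from camera to world coordinates). Camera axes: x right, y down, z forward; pixel columns grow to the right and rows downward; lengths in m; the calibration is good to about 2 mm. A picture is of the moment at which its call begins: read the wrist's pose just before it. get_calibration takes no time and is no camera call; for the wrist camera it gives the pose at the moment of the call.
- arm.sign_off(): hands the job in, once; it reports no verdict.
The state is a dict: "clock": time; "joints": joint angles; "dq": joint speeds; "joint_efforts": joint torques, N m; "position": TCP position; "ee_rot": TCP orientation; "force": force on the tool from outside, world axes, zero at the start; "ft_torque": the same for the moment, N m; "width": opening from 0.0 (shut) to 1.0 (fully open).
Only numpy, scipy, OpenCV 4.12 (cv2) and the standard library are available. Lean on these libraries where they do the work, as an engineer would, in place of code of your own. Each camera call takes 0.05 s, during which the arm holds its last target.

## Working session

There is one attempt and no reset: what is moved stays moved. The work goes in short steps, Python scripts to look and compute and a shell command to move; the robot and the scene stay as the last step left them, time stands still between calls to the robot, and variables do not carry over. Pictures are saved under pics/ and viewed, and the job is handed in when it is done.

```bash
mkdir -p pics; python3 - <<'E'
from cell import arm
import cv2,numpy as np
s=arm.observe();print({k:np.round(v,3).tolist() for k,v in s.items()})
for n in("scene","top","wrist"):
    c=arm.get_calibration(n);print(n,np.round(c["intrinsics"],1).tolist(),np.round(c["extrinsics"],3).tolist())
    np.savez(f"{n}0.npz",K=c["intrinsics"],T=c["extrinsics"])
    cv2.imwrite(f"pics/{n}0.png",arm.get_image(n)[:,:,::-1])
E
```

```text
{'clock': 0.0, 'joints': [-1.217, 0.435, 0.025, 1.574, -0.012, 1.134, -0.075], 'dq': [-0.001, 0.001, 0.0, 0.001, 0.002, 0.0, -0.001], 'joint_efforts': [-0.0, -66.786, 0.985, -31.446, -0.061, 0.043, 0.0], 'position': [0.275, 0.56, 0.243], 'ee_rot': [-0.711, -3.06, 0.002], 'force': [-0.563, 0.814, -0.196], 'ft_torque': [-0.006, -0.037, -0.011], 'width': 1.001}
scene [[457.3, 0.0, 281.0], [0.0, 457.3, 212.6], [0.0, 0.0, 1.0]] [[1.0, -0.023, 0.013, 0.537], [-0.024, -0.626, 0.78, -1.173], [-0.009, -0.78, -0.626, 1.047], [0.0, 0.0, 0.0, 1.0]]
top [[420.0, 0.0, 278.4], [0.0, 420.0, 208.8], [0.0, 0.0, 1.0]] [[0.019, -0.996, 0.092, 0.46], [-1.0, -0.019, 0.008, -0.017], [-0.006, -0.092, -0.996, 1.214], [0.0, 0.0, 0.0, 1.0]]
wrist [[356.5, 0.0, 283.3], [0.0, 356.5, 212.7], [0.0, 0.0, 1.0]] [[0.441, 0.859, 0.262, 0.205], [0.898, -0.422, -0.128, 0.596], [0.0, 0.292, -0.957, 0.384], [0.0, 0.0, 0.0, 1.0]]
```

View pics/scene0.png

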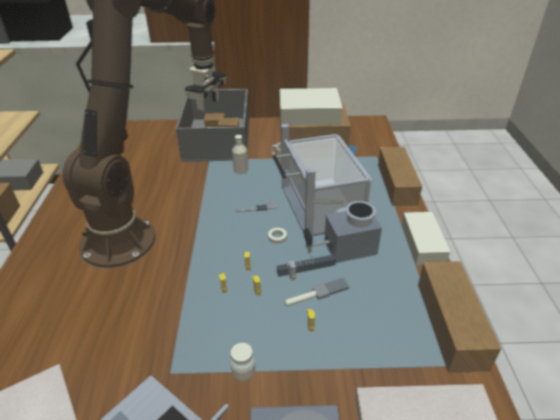

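View pics/top0.png

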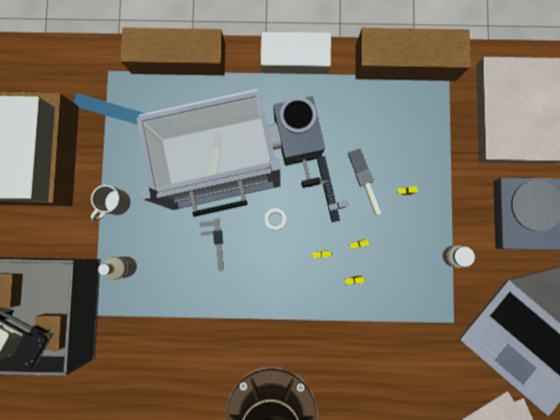

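View pics/wrist0.png

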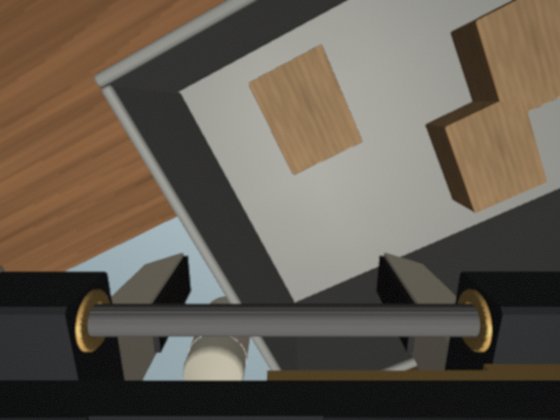

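The scene view has the raised sash cabinet at (325,180), the damper at (352,232), and the dark rail at (305,265). The silver marker is at (292,268). In the top view, the sash bar is at (220,208), the grip block at (311,182), and the silver marker on the rail at (338,206). The yellow look-alikes at (322,254), (360,244), (355,281) and (407,190) stand off the rail, so only the silver one fits. I'll enlarge the crops to confirm.

```bash
python3 - <<'E'
import cv2,numpy as np
t=cv2.imread("pics/top0.png");s=cv2.imread("pics/scene0.png")
cv2.imwrite("pics/c1.png",cv2.resize(t[140:240,270:400],None,fx=6,fy=6,interpolation=cv2.INTER_CUBIC))
cv2.imwrite("pics/c2.png",cv2.resize(t[80:220,130:290],None,fx=5,fy=4.2857,interpolation=cv2.INTER_CUBIC)[:600])
cv2.imwrite("pics/c3.png",cv2.resize(s[120:290,260:400],None,fx=3.5,fy=3.5,interpolation=cv2.INTER_CUBIC))
E
```

```text
(no output)
```

View pics/c1.png

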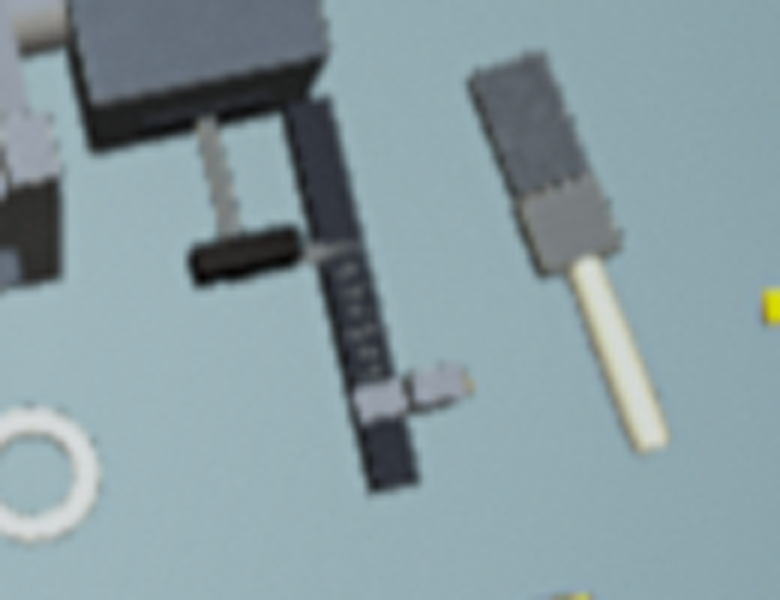

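View pics/c2.png

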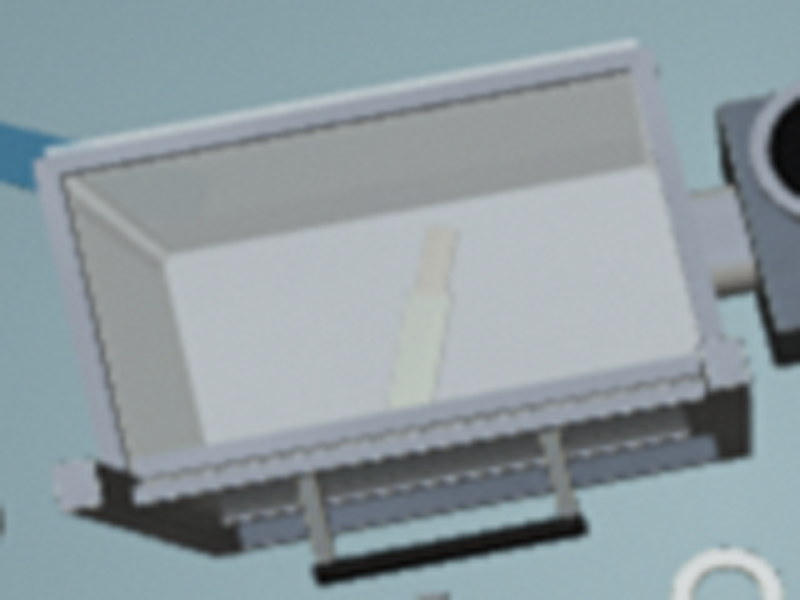

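View pics/c3.png

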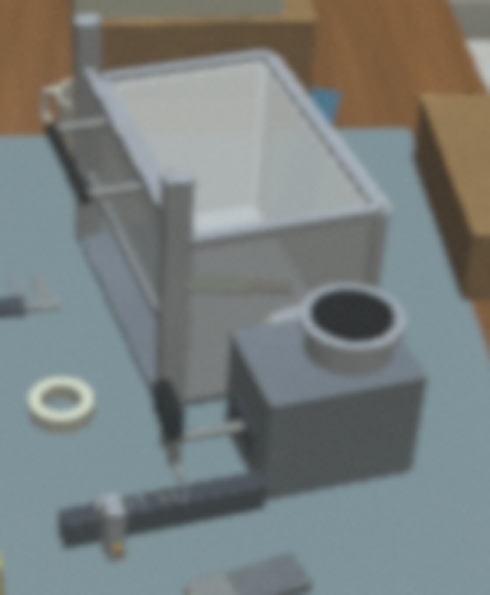

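The crops confirm it: the silver marker sits astride the rail at top (333–346,206), and the yellow ones stand loose on the mat. Next I'll triangulate the key points.

```bash
cat > h.py <<'E'
import numpy as np
def cam(n,tag="0"):
    d=np.load(f"{n}{tag}.npz");return d["K"],d["T"]
def ray(n,p,tag="0"):
    K,T=cam(n,tag);d=T[:3,:3]@np.linalg.solve(K,[p[0],p[1],1.]);return T[:3,3],d/np.linalg.norm(d)
def plane(n,p,z,tag="0"):
    o,d=ray(n,p,tag);return o+d*(z-o[2])/d[2]
def tri(obs):
    A=np.zeros((3,3));b=np.zeros(3)
    for a in obs:
        o,d=ray(*a);P=np.eye(3)-np.outer(d,d);A+=P;b+=P@o
    x=np.linalg.solve(A,b);return x
def proj(n,X,tag="0"):
    K,T=cam(n,tag);p=T[:3,:3].T@(np.asarray(X)-T[:3,3]);return (K@(p/p[2]))[:2]
E
python3 - <<'E'
from h import *
import numpy as np
np.set_printoptions(precision=4,suppress=True)
c1=lambda x,y:(270+(x+.5)/6-.5,140+(y+.5)/6-.5)
c2=lambda x,y:(130+x/5-.4,80+y/4.2857-.4)
c3=lambda x,y:(260+x/3.5-.4,120+y/3.5-.4)
L=plane("top",c2(77,485),.275);R=plane("top",c2(728,362),.275)
print("guides",L,R,np.linalg.norm(L-R)); d=L-R; yaw=np.arctan2(-d[0],d[1]);print("yaw",yaw)
e=[tri([("top",c2(318,573)),("scene",c3(46,130))]),tri([("top",c2(585,525)),("scene",c3(85,197))])]
print("bar",e,np.linalg.norm(e[0]-e[1]),np.arctan2(-(e[0]-e[1])[0],(e[0]-e[1])[1]))
# bar rays at z
for z in(.2,.215,.23,.24):
    a=plane("top",c2(318,573),z);b=plane("top",c2(585,525),z);print(z,np.linalg.norm(a-b),(a+b)/2)
for nm,z,p in[("raill0",.03,(288,110)),("raill1",.03,(370,490)),("railr0",.03,(330,100)),("railr1",.03,(415,485)),("markclamp",.036,(381,398)),("eartop",.06,(440,384)),("blocktop",.103,(245,252)),("pointtip",.04,(350,248)),("tape",.02,(35,472))]:
    print(nm,plane("top",c1(*p),z))
yaw0=yaw
for yaw in (yaw0,):
    x=np.array([np.cos(yaw),np.sin(yaw),0]);y=np.array([-np.sin(yaw),np.cos(yaw),0])
    print("guide centre lines -> origin est", (L+R)/2-.110*y-.002*x)
E
```

```text
guides [0.5776 0.2918 0.275 ] [ 0.6487 -0.0008  0.275 ] 0.301054994827443
yaw 0.23820612637314614
bar [array([0.5362, 0.1969, 0.1991]), array([0.5685, 0.0677, 0.2048])] 0.13324229628534334 0.2443865745410266
0.2 0.13219758828035733 [0.5539 0.1325 0.2   ]
0.215 0.1302417988415226 [0.5525 0.1303 0.215 ]
0.23 0.12828600940268792 [0.5512 0.1281 0.23  ]
0.24 0.12698214977679803 [0.5502 0.1266 0.24  ]
raill0 [ 0.7179 -0.1174  0.03  ]
raill1 [ 0.5371 -0.1578  0.03  ]
railr0 [ 0.7231 -0.1373  0.03  ]
railr1 [ 0.5399 -0.179   0.03  ]
markclamp [ 0.5801 -0.162   0.036 ]
eartop [ 0.5846 -0.1861  0.06  ]
blocktop [ 0.6375 -0.0928  0.103 ]
pointtip [ 0.6503 -0.1464  0.04  ]
tape [ 0.5433 -0.      0.02  ]
guide centre lines -> origin est [0.6372 0.0381 0.275 ]
```

```bash
python3 -m crank '[[0,0.04,-0.06,0.035,0.08],[0,0.04,-0.06,0.035,0.08],[0,0.04,-0.06,0.035,0.08],[0,0.04,-0.06,0.035,0.08],[0,0.04,-0.06,0.035,0.08],[0,0.04,-0.06,0.035,0.08],[0,0.04,-0.06,0.035,0.08],[0,0.04,-0.06,0.035,0.08]]' 20; python3 - <<'E'
from cell import arm
import cv2,numpy as np
print(np.round(arm.observe()["joints"],3))
n="wrist";c=arm.get_calibration(n);np.savez(f"{n}1.npz",K=c["intrinsics"],T=c["extrinsics"]);cv2.imwrite("pics/wrist1.png",arm.get_image(n)[:,:,::-1])
E
```

```text
clock: 0.82
position: [0.4042, 0.3674, 0.3563]
ee_rot: [0.341, -3.123, 0.0]
force: [0.9, 1.0, -0.7]
width: 0.47
[-0.821  0.234 -0.019  1.584  0.004  1.324  0.948]
```

View pics/wrist1.png

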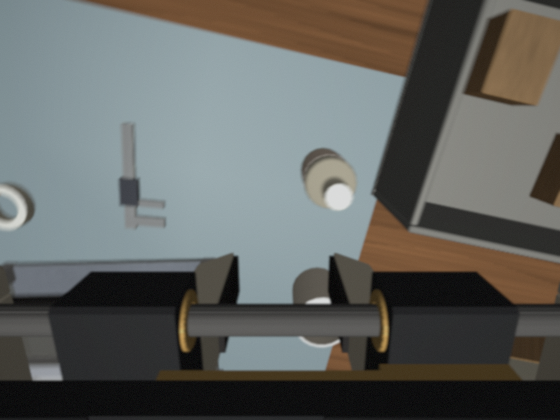

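```bash
python3 -m crank '[[0,0.046,-0.073,0,0.002],[0,0.046,-0.073,0,0.002],[0,0.046,-0.073,0,0.002],[0,0.046,-0.073,0,0.002],[0,0.046,-0.073,0,0.002],[0,0.046,-0.073,-0.01,0.002],[0,0.046,-0.073,-0.02,0],[0,0.046,-0.073,-0.03,0]]'; python3 - <<'E'
from cell import arm
import cv2,numpy as np
for n in("wrist","top","scene"):
    c=arm.get_calibration(n);np.savez(f"{n}2.npz",K=c["intrinsics"],T=c["extrinsics"]);cv2.imwrite(f"pics/{n}2.png",arm.get_image(n)[:,:,::-1])
a=cv2.imread("pics/top2.png")[110:260,140:360];b=cv2.imread("pics/scene2.png")[90:240,200:420]
cv2.imwrite("pics/m2.png",cv2.resize(np.vstack([a,b]),None,fx=2,fy=2,interpolation=cv2.INTER_CUBIC))
E
```

```text
clock: 1.53
position: [0.5519, 0.134, 0.3322]
ee_rot: [-0.353, 3.12, 0.001]
force: [0.6, 0.3, -0.4]
width: 0.005
```

View pics/wrist2.png

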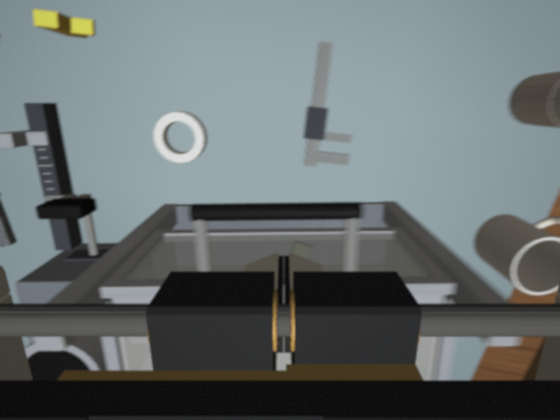

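View pics/m2.png

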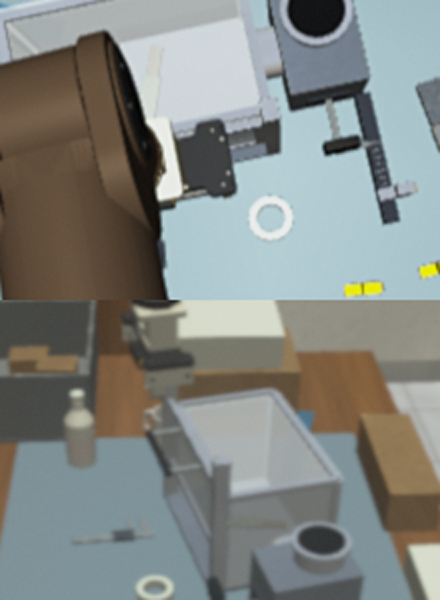

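```bash
python3 - <<'E'
from h import *
np.set_printoptions(precision=4,suppress=True)
import cv2
print(cam("wrist","2")[1])
g=cv2.imread("pics/wrist2.png")
for x in (220,276,335):print(x,[tuple(v) for v in g[200:224:2,x]])
print(g[211,180:200].sum(1),g[211,350:372].sum(1))
for z in(.19,.2,.21,.22):
  a=plane("wrist",(192.5,211.5),z,"2");b=plane("wrist",(360,211.5),z,"2");print(z,a,b,np.linalg.norm(a-b),np.arctan2(-(b-a)[0],(b-a)[1]))
print(tri([("top",(220.2,208),"0"),("wrist",(276.2,211.5),"2")]))
E
```

```text
[[-0.224   0.9315  0.2864  0.4751]
 [ 0.9746  0.2135  0.068   0.1169]
 [ 0.0022  0.2944 -0.9557  0.4732]
 [ 0.      0.      0.      1.    ]]
220 [(np.uint8(173), np.uint8(169), np.uint8(151)), (np.uint8(157), np.uint8(154), np.uint8(138)), (np.uint8(74), np.uint8(72), np.uint8(65)), (np.uint8(19), np.uint8(19), np.uint8(21)), (np.uint8(24), np.uint8(24), np.uint8(26)), (np.uint8(27), np.uint8(27), np.uint8(30)), (np.uint8(30), np.uint8(32), np.uint8(33)), (np.uint8(33), np.uint8(34), np.uint8(35)), (np.uint8(32), np.uint8(32), np.uint8(33)), (np.uint8(24), np.uint8(24), np.uint8(25)), (np.uint8(73), np.uint8(69), np.uint8(66)), (np.uint8(124), np.uint8(116), np.uint8(111))]
276 [(np.uint8(174), np.uint8(170), np.uint8(153)), (np.uint8(139), np.uint8(136), np.uint8(122)), (np.uint8(42), np.uint8(41), np.uint8(37)), (np.uint8(13), np.uint8(14), np.uint8(14)), (np.uint8(21), np.uint8(22), np.uint8(23)), (np.uint8(29), np.uint8(30), np.uint8(31)), (np.uint8(33), np.uint8(35), np.uint8(36)), (np.uint8(37), np.uint8(39), np.uint8(40)), (np.uint8(26), np.uint8(29), np.uint8(29)), (np.uint8(
[... 526 characters left out ...]
)), (np.uint8(50), np.uint8(48), np.uint8(46)), (np.uint8(119), np.uint8(112), np.uint8(106)), (np.uint8(135), np.uint8(126), np.uint8(120))]
[368 368 371 366 361 357 341 315 286 254 219 175 121  88  85  83  92  90
  86  89] [116 113 108 110 115 113 109 110 120 157 209 242 273 290 312 332 350 361
 371 367 371 372]
0.19 [0.5759 0.0634 0.19  ] [0.5448 0.1989 0.19  ] 0.1390622161361254 0.22529856067644427
0.2 [0.5723 0.0653 0.2   ] [0.5423 0.196  0.2   ] 0.13415120056917304 0.22529856067644408
0.21 [0.5687 0.0671 0.21  ] [0.5399 0.1931 0.21  ] 0.12924018500222065 0.22529856067644385
0.22 [0.5652 0.069  0.22  ] [0.5374 0.1902 0.22  ] 0.12432916943526827 0.22529856067644452
[0.5516 0.1294 0.2185]
```

```bash
python3 -m crank '[[0,0.008,-0.006,-0.03,0.01],[0,0,0,-0.03,0],[0,0,0,-0.03,0],[0,0,0,-0.03,0],[0,0,0,-0.03,0],[0,0,0,-0.02,0],[0,0,0,-0.01,0],[0,0,0,-0.01,0]]'
python3 -m crank '[[0,0,0,-0.01,0],[0,0,0,-0.01,0],[0,0,0,-0.01,0],[0,0,0,-0.01,0],[0,0,0,-0.01,0],[0,0,0,-0.01,0],[0,0,0,-0.01,0],[0,0,0,-0.01,0]]'; python3 - <<'E'
from cell import arm
import cv2,numpy as np
print(arm.observe()["force"],arm.observe()["ft_torque"])
for n in("wrist","scene"):
    c=arm.get_calibration(n);np.savez(f"{n}3.npz",K=c["intrinsics"],T=c["extrinsics"]);cv2.imwrite(f"pics/{n}3.png",arm.get_image(n)[:,:,::-1])
a=cv2.imread("pics/wrist3.png")[150:420];b=cv2.imread("pics/scene3.png")[80:240,200:400]
cv2.imwrite("pics/m3.png",np.vstack([a,cv2.resize(b,(405,324))[:, :].copy() if 0 else cv2.copyMakeBorder(cv2.resize(b,(405,324)),0,0,0,155,0)]))
E
```

```text
clock: 2.35
position: [0.5539, 0.1337, 0.2556]
ee_rot: [0.372, -3.119, -0.0]
force: [-0.6, -0.6, 0.2]
width: 0.006
clock: 3.02
position: [0.5542, 0.1329, 0.2237]
ee_rot: [-0.37, 3.119, 0.0]
force: [-1.4, -0.6, 4.5]
width: 0.004
[-1.384479   -0.59764372  4.51218395] [0.03257629 0.30169097 0.0262714 ]
```

View pics/m3.png

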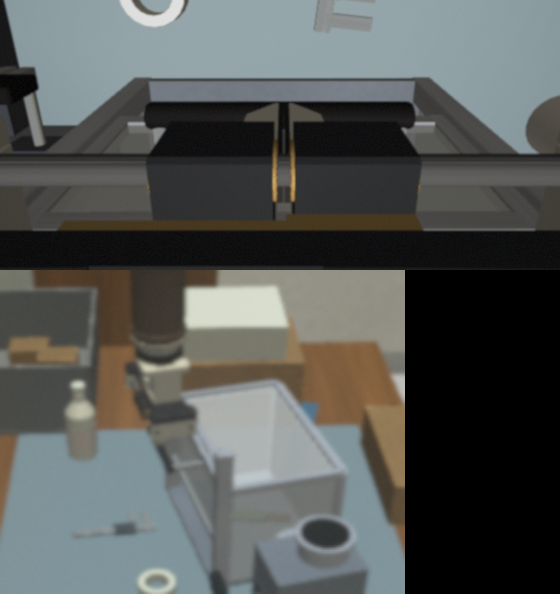

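The fingertips are centred on the bar (wrist view, 278,265) and the push is 4.5 N. I'll keep going down.

```bash
python3 -m crank '[[0,0,0,-0.01,0],[0,0,0,-0.01,0],[0,0,0,-0.01,0],[0,0,0,-0.01,0],[0,0,0,-0.01,0],[0,0,0,-0.01,0],[0,0,0,-0.01,0],[0,0,0,-0.01,0]]'
python3 -m crank '[[0,0,0,-0.01,0],[0,0,0,-0.01,0],[0,0,0,-0.01,0],[0,0,0,-0.01,0],[0,0,0,-0.01,0],[0,0,0,-0.01,0],[0,0,0,-0.007,0],[0,0,0,-0.005,0]]'
```

```text
clock: 3.78
position: [0.5542, 0.1329, 0.1914]
ee_rot: [-0.37, 3.119, 0.0]
force: [0.4, 0.6, 3.7]
width: 0.006
clock: 4.45
position: [0.5542, 0.1329, 0.1625]
ee_rot: [-0.37, 3.12, 0.0]
force: [0.9, -0.7, 4.0]
width: 0.004
```

```bash
python3 -m crank '[[0,0,0,-0.005,0],[0,0,0,-0.005,0],[0,0,0,-0.005,0],[0,0,0,-0.004,0],[0,0,0,-0.003,0],[0,0,0,-0.003,0],[0,0,0,-0.002,0],[0,0,0,0,0]]'
```

```text
clock: 5.12
position: [0.5543, 0.1329, 0.1529]
ee_rot: [-0.37, 3.119, 0.0]
force: [-1.4, -0.7, 12.0]
width: 0.004
```

```bash
python3 -m crank '[[0,0,0,-0.003,0],[0,0,0,-0.003,0],[0,0,0,0,0],[0,0,0,0,0],[0,0,0,0,0],[0,0,0,0,0],[0,0,0,0,0],[0,0,0,0,0]]'
```

```text
clock: 5.78
position: [0.5544, 0.133, 0.1524]
ee_rot: [-0.37, 3.118, 0.001]
force: [-8.4, -2.0, 29.9]
width: 0.005
```

```bash
python3 -m crank '[[0,0,0,0.02,0],[0,0,0,0.04,0],[0,0,0,0.06,0],[0,0,0,0.06,0],[0,0,0,0.06,0],[0,0,0,0.06,0],[0,0,0,0.06,0],[0,0,0,0.06,0]]'; python3 - <<'E'
from cell import arm
import cv2,numpy as np
print(np.round(arm.observe()["joints"],3))
for n in("wrist","scene"):
    c=arm.get_calibration(n);np.savez(f"{n}4.npz",K=c["intrinsics"],T=c["extrinsics"]);cv2.imwrite(f"pics/{n}4.png",arm.get_image(n)[:,:,::-1])
b=cv2.imread("pics/scene4.png")[90:290,230:410]
cv2.imwrite("pics/m4.png",cv2.resize(b,None,fx=3,fy=3,interpolation=cv2.INTER_CUBIC))
E
```

```text
clock: 6.45
position: [0.5532, 0.1327, 0.3183]
ee_rot: [0.37, -3.118, 0.0]
force: [0.1, 0.5, -1.1]
width: 0.003
[-0.433  0.29   0.137  1.606 -0.041  1.251  1.519]
```

View pics/m4.png

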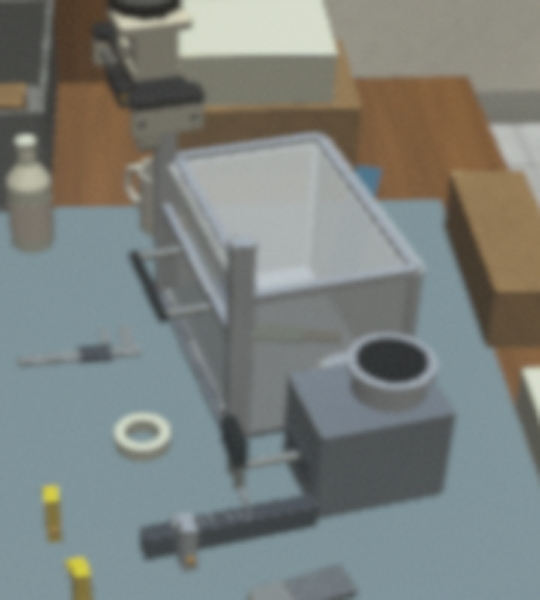

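View pics/wrist4.png

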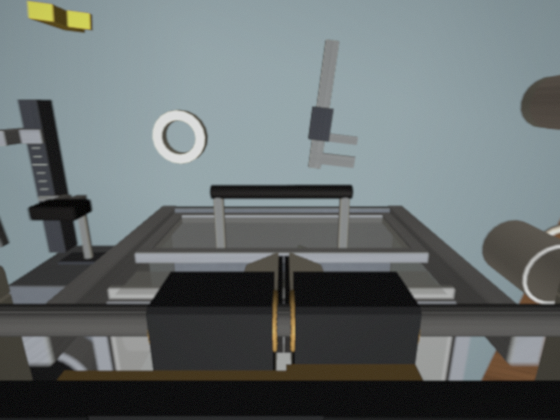

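The handle now reads low and the sash top edge has dropped. Next I'll hover over the damper for a close look at the pointer and marker.

```bash
python3 -m crank '[[0,0.004,-0.09,0,0],[0,0.004,-0.095,0,0],[0,0.004,-0.095,0,0],[0,0.004,-0.095,0,0],[0,0.004,-0.095,0,0],[0,0.004,-0.095,0,0],[0,0.004,-0.095,0,0],[0,0,-0.08,0,0]]'; python3 -m crank '[[0,0,0,0,0],[0,0,0,0,0],[0,0,0,0,0],[0,0,0,0,0],[0,0,0,0,0],[0,0,0,0,0],[0,0,0,0,0],[0,0,0,0,0]]'; python3 - <<'E'
from h import *
from cell import arm
import cv2,numpy as np
np.set_printoptions(precision=4,suppress=True)
for z in(.12,.129,.14):
  a=plane("wrist",(211,191),z,"4");b=plane("wrist",(352.5,191),z,"4");print(z,(a+b)/2,np.linalg.norm(a-b))
for n in("wrist","top"):
    c=arm.get_calibration(n);np.savez(f"{n}5.npz",K=c["intrinsics"],T=c["extrinsics"]);cv2.imwrite(f"pics/{n}5.png",arm.get_image(n)[:,:,::-1])
E
```

```text
clock: 7.22
position: [0.5642, -0.1658, 0.3166]
ee_rot: [0.368, -3.118, -0.0]
force: [0.8, -0.1, -0.5]
width: 0.007
clock: 7.88
position: [0.5654, -0.1625, 0.3178]
ee_rot: [-0.372, 3.119, 0.0]
force: [1.0, -0.8, 0.6]
width: 0.006
0.12 [0.5561 0.1331 0.12  ] 0.13829516055387203
0.129 [0.554  0.1326 0.129 ] 0.13462932780588002
0.14 [0.5514 0.132  0.14  ] 0.13014886555833424
```

View pics/wrist5.png

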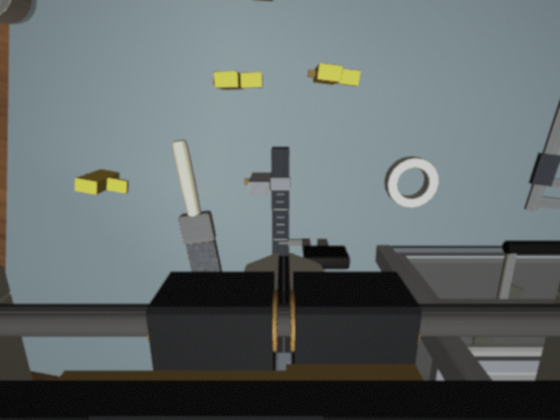

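```bash
python3 - <<'E'
import cv2
g=cv2.imread("pics/wrist5.png")
cv2.imwrite("pics/c5.png",cv2.resize(g[140:275,235:360],None,fx=4.4,fy=4.4,interpolation=cv2.INTER_CUBIC))
E
```

```text
(no output)
```

View pics/c5.png

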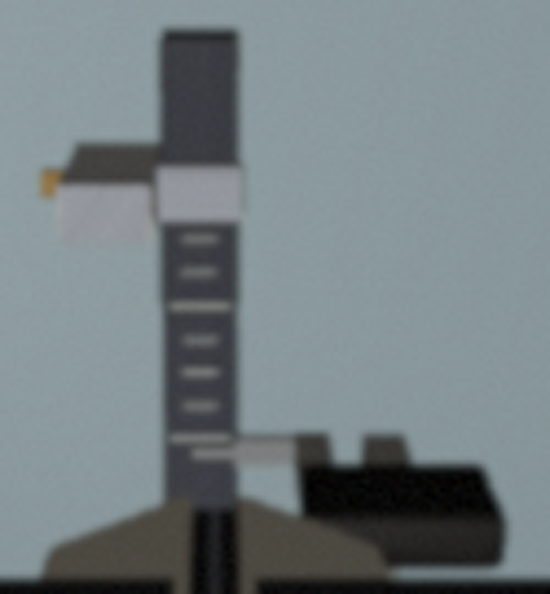

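```bash
python3 - <<'E'
from h import *
np.set_printoptions(precision=4,suppress=True)
c=lambda x,y:(235+(x+.5)/4.4-.5,140+(y+.5)/4.4-.5)
P=lambda x,y,z:plane("wrist",c(x,y),z,"5")
r0=P(163,40,.03);r1=P(167,500,.03);q0=P(238,40,.03);q1=P(236,500,.03)
for a,b in((r0,r1),(q0,q1)):print("rail yaw",np.arctan2((b-a)[1],(b-a)[0]),a,b)
m=(r0+q0)/2;n=(r1+q1)/2
yaw=np.arctan2((n-m)[1],(n-m)[0]);print("yaw",yaw,"rail w",np.linalg.norm(r0-q0))
for yaw in(yaw,.235):
  x=np.array([np.cos(yaw),np.sin(yaw),0]);y=np.array([-np.sin(yaw),np.cos(yaw),0])
  pt=P(194,453,.04);print("pt",pt,pt@x)
  for zc in(.032,.034,.036,.038):
    a=P(200,166.5,zc);b=P(200,221,zc);print("clamp",zc,(a+b)/2,(b-a)@x,"travel",(pt-(a+b)/2)@x)
  a=P(105,184,.06);b=P(105,243.5,.06);print("ear",(a+b)/2,(b-a)@x,"travel",(pt-(a+b)/2)@x)
  t=[P(200,v,.03)@x for v in(239,271.5,306.5,340,372,405,438)];print("ticks",np.diff(t))
  bt=[P(303,467,.103),P(485,467,.103),P(500,514,.103),P(303,514,.103)];bc=sum(bt)/4;print("block",bc,bt,"pt-block along x",(pt-bc)@x,(pt-bc)@y)
E
```

```text
rail yaw 0.23687359786720755 [ 0.5422 -0.181   0.03  ] [ 0.6736 -0.1493  0.03  ]
rail yaw 0.23771807110004312 [ 0.5375 -0.1613  0.03  ] [ 0.6688 -0.1294  0.03  ]
yaw 0.23729585475435466 rail w 0.020329664994905565
pt [ 0.6532 -0.1458  0.04  ] 0.6006489317042846
clamp 0.032 [ 0.5808 -0.1615  0.032 ] 0.015444099170311244 travel 0.07403622888338064
clamp 0.034 [ 0.5804 -0.1615  0.034 ] 0.01537174379427938 travel 0.07447516257067498
clamp 0.036 [ 0.58   -0.1616  0.036 ] 0.01529938841824751 travel 0.07491409625796919
clamp 0.038 [ 0.5796 -0.1617  0.038 ] 0.015227033042215649 travel 0.0753530299452634
ear [ 0.5858 -0.1855  0.06  ] 0.015873891948983136 travel 0.0748600741273822
ticks [0.0095 0.0103 0.01   0.0097 0.0101 0.0103]
block [ 0.6264 -0.1001  0.103 ] [array([ 0.6259, -0.1243,  0.103 ]), array([ 0.6154, -0.0811,  0.103 ]), array([ 0.6265, -0.0739,  0.103 ]), array([ 0.6379, -0.1212,  0.103 ])] pt-block along x 0.015293406816235991 -0.050721426928831685
pt [ 0.6532 -0.1458  0.04  ] 0.6013253311404887
clamp 0.032 [ 0.5808 -0.1615  0.032 ] 0.01544413953008074 travel 0.07404024859986631
clamp 0.034 [ 0.5804 -0.1615  0.034 ] 0.015371783964963954 travel 0.07447921403260435
clamp 0.036 [ 0.58   -0.1616  0.036 ] 0.015299428399847163 travel 0.07491817946534228
clamp 0.038 [ 0.5796 -0.1617  0.038 ] 0.015227072834730376 travel 0.07535714489808021
ear [ 0.5858 -0.1855  0.06  ] 0.01587457967824906 travel 0.07480771786462431
ticks [0.0095 0.0103 0.01   0.0097 0.0101 0.0103]
block [ 0.6264 -0.1001  0.103 ] [array([ 0.6259, -0.1243,  0.103 ]), array([ 0.6154, -0.0811,  0.103 ]), array([ 0.6265, -0.0739,  0.103 ]), array([ 0.6379, -0.1212,  0.103 ])] pt-block along x 0.015409815437732363 -0.05068618184395754
```

```bash
python3 - <<'E'
from h import *
np.set_printoptions(precision=4,suppress=True)
c=lambda x,y:(235+(x+.5)/4.4-.5,140+(y+.5)/4.4-.5)
P=lambda x,y,z:plane("wrist",c(x,y),z,"5")
yaw=.237;x=np.array([np.cos(yaw),np.sin(yaw),0]);y=np.array([-np.sin(yaw),np.cos(yaw),0])
bt=[P(303,514,.103),P(502,514,.103),P(502,563,.103)];bc=(bt[0]+bt[1])/2+.008*x
print("front edge",(bt[1]-bt[0])@y,"thick",(bt[2]-bt[1])@x,"centre",bc)
pt=P(194,453,.0415);print("from pointer",pt+.054*y, (pt-bc)@x)
print("marker from bar", )
E
```

```text
front edge 0.04909210796239112 thick 0.013266460752814383 centre [ 0.64   -0.0954  0.103 ]
from pointer [ 0.64   -0.0935  0.0415] 0.0004688060185962725
marker from bar
```

```bash
python3 -m crank '[[0.6,0.012,0.01,0,-0.1],[0.6,0.012,0.01,0,-0.1],[0.6,0.012,0.01,0,-0.1],[0.6,0.012,0.01,0,-0.1],[0.6,0.012,0.01,0,-0.1],[0.6,0.012,0.01,0,-0.1],[0.6,0.012,0.01,0,-0.1],[0.6,0.012,0.01,0,-0.1]]' 40; python3 -m crank '[[0.6,0.012,0.01,-0.01,-0.1],[0.6,0.012,0.01,-0.02,-0.1],[0.6,0.012,0.01,-0.03,-0.1],[0.6,0.012,0.01,-0.03,-0.1],[0.6,0.012,0.01,-0.03,-0.1],[0.6,0.012,0.02,-0.03,-0.1],[0.6,0.012,0.02,-0.02,-0.1],[0.6,0,0,0,0]]'; python3 - <<'E'
from cell import arm
import cv2,numpy as np
print(np.round(arm.observe()["joints"],3))
for n in("wrist","scene"):
    c=arm.get_calibration(n);np.savez(f"{n}6.npz",K=c["intrinsics"],T=c["extrinsics"]);cv2.imwrite(f"pics/{n}6.png",arm.get_image(n)[:,:,::-1])
E
```

```text
clock: 8.65
position: [0.6039, -0.1308, 0.3178]
ee_rot: [0.938, 2.998, 0.0]
force: [0.4, 0.3, 0.3]
width: 0.536
clock: 9.32
position: [0.6374, -0.0921, 0.2475]
ee_rot: [-1.944, -2.464, 0.001]
force: [-0.1, 0.4, -0.7]
width: 0.603
[-0.308  0.502  0.571  1.548 -0.286  1.179  0.552]
```

View pics/wrist6.png

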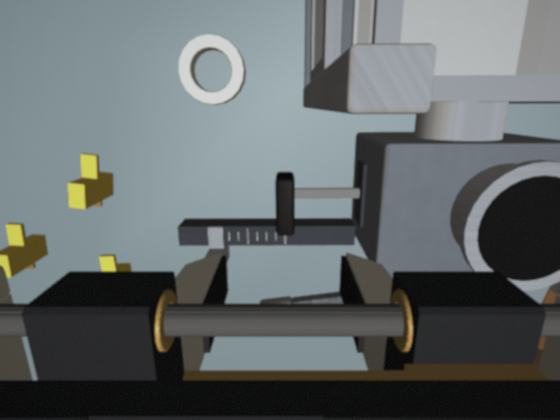

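View pics/scene6.png

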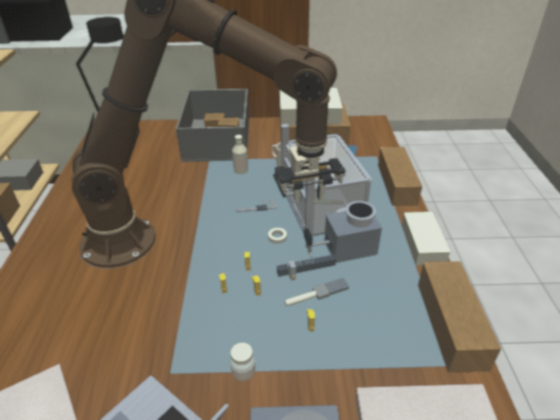

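The block at (285,203) sits midway between the open jaws, clear of the guide. Descending.

```bash
python3 -m crank '[[0.6,0.006,0,-0.04,0],[0.6,0,0,-0.04,0],[0.6,0,0,-0.04,0],[0.6,0,0,-0.04,0],[0.6,0,0,-0.04,0],[0.6,0,0,-0.03,0],[0.6,0,0,-0.02,0],[0.6,0,0,0,0]]' 40; python3 - <<'E'
from cell import arm
import cv2,numpy as np
for n in("wrist","scene"):
    c=arm.get_calibration(n);np.savez(f"{n}7.npz",K=c["intrinsics"],T=c["extrinsics"]);cv2.imwrite(f"pics/{n}7.png",arm.get_image(n)[:,:,::-1])
b=cv2.imread("pics/scene7.png")[110:310,230:410]
cv2.imwrite("pics/m7.png",cv2.resize(b,None,fx=3,fy=3,interpolation=cv2.INTER_CUBIC))
E
```

```text
clock: 10.08
position: [0.639, -0.0954, 0.1487]
ee_rot: [-1.942, -2.468, 0.001]
force: [-0.8, 0.6, -1.1]
width: 0.599
```

View pics/wrist7.png

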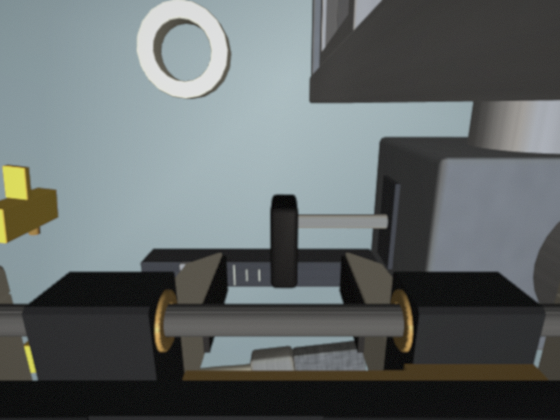

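View pics/m7.png

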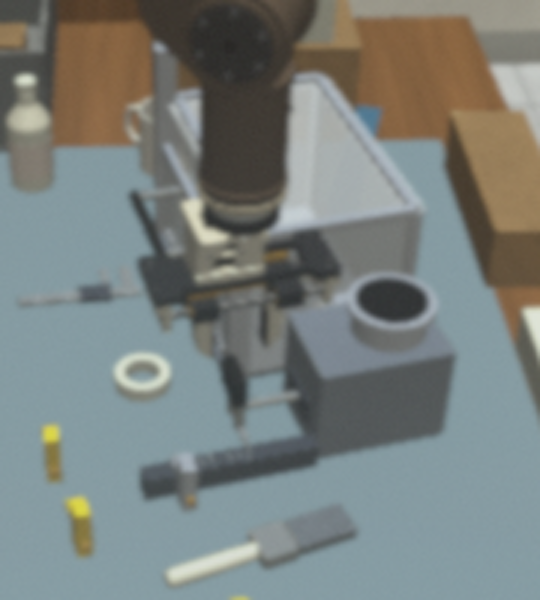

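```bash
python3 -m crank '[[0.6,0.002,0.002,-0.02,0],[0.6,0,0,-0.02,0],[0.6,0,0,-0.02,0],[0.6,0,0,-0.02,0],[0.6,0,0,-0.02,0],[0.6,0,0,-0.02,0],[0.6,0,0,-0.02,0],[0.6,0,0,0,0]]' 40; python3 - <<'E'
from cell import arm
import cv2,numpy as np
for n in("wrist","scene"):
    cv2.imwrite(f"pics/{n}8.png",arm.get_image(n)[:,:,::-1])
b=cv2.imread("pics/scene8.png")[140:290,250:400]
cv2.imwrite("pics/m8.png",cv2.resize(b,None,fx=4,fy=4,interpolation=cv2.INTER_CUBIC))
E
```

```text
clock: 10.85
position: [0.6395, -0.094, 0.0917]
ee_rot: [-1.943, -2.466, 0.002]
force: [-1.5, 0.3, -0.4]
width: 0.598
```

View pics/wrist8.png

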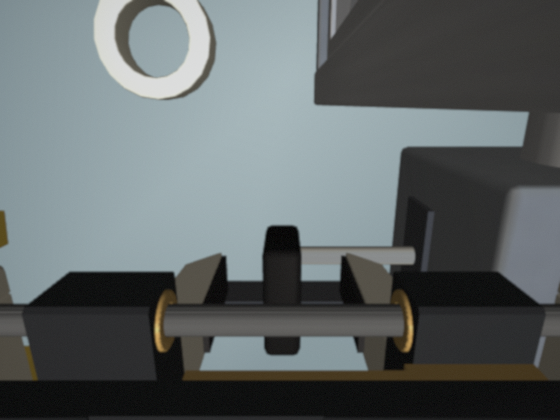

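View pics/m8.png

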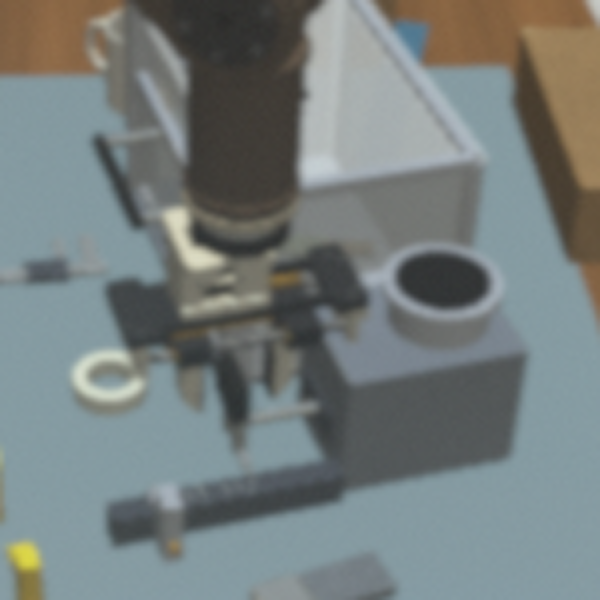

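The block is between the jaws and the body is clear of the collar, so I'll close.

```bash
python3 -m crank '[[0,0,0,0,0],[0,0,0,0,0],[0,0,0,0,0],[0,0,0,0,0],[0,0,0,0,0],[0,0,0,0,0],[0,0,0,0,0],[0,0,0,0,0]]' 45; python3 -c "
from cell import arm;s=arm.observe();print(s['position'],s['ee_rot'],s['force'])"
```

```text
clock: 11.62
position: [0.639, -0.0947, 0.0937]
ee_rot: [-1.943, -2.466, 0.002]
force: [-5.3, -0.6, 3.1]
width: 0.172
[ 0.63901917 -0.09470245  0.09369066] [-1.94335560e+00 -2.46569209e+00  2.44352980e-03] [-5.31499246 -0.62052652  3.11704531]
```

```bash
python3 -m crank '[[0,-0.01,-0.0025,0,0],[0,-0.02,-0.005,0,0],[0,-0.025,-0.006,0,0],[0,-0.03,-0.007,0,0],[0,-0.03,-0.007,0,0],[0,-0.025,-0.006,0,0],[0,-0.02,-0.005,0,0],[0,0,0,0,0]]' 50;  python3 - <<'E'
from cell import arm
import cv2,numpy as np
s=arm.observe();p=s["position"];d=p-np.array([.6390,-.0947,.0937]);print(d,"travel",-(d@[np.cos(.237),np.sin(.237),0]),s["force"])
for n in("wrist","scene","top"):
    cv2.imwrite(f"pics/{n}9.png",arm.get_image(n)[:,:,::-1])
b=cv2.imread("pics/scene9.png")[210:300,250:350]
cv2.imwrite("pics/m9.png",cv2.resize(b,None,fx=6,fy=6,interpolation=cv2.INTER_CUBIC))
b=cv2.imread("pics/top9.png")[140:240,260:390]
cv2.imwrite("pics/t9.png",cv2.resize(b,None,fx=6,fy=6,interpolation=cv2.INTER_CUBIC))
E
```

```text
clock: 12.28
position: [0.5769, -0.1097, 0.0937]
ee_rot: [1.943, 2.466, 0.002]
force: [9.8, 0.2, -13.4]
width: 0.173
[-6.20797569e-02 -1.49866048e-02  2.69440114e-05] travel 0.0638630916788399 [  9.77173391   0.15665087 -13.38718089]
```

View pics/wrist9.png

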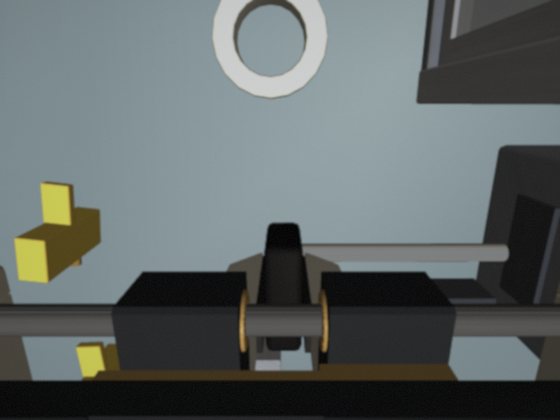

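View pics/m9.png

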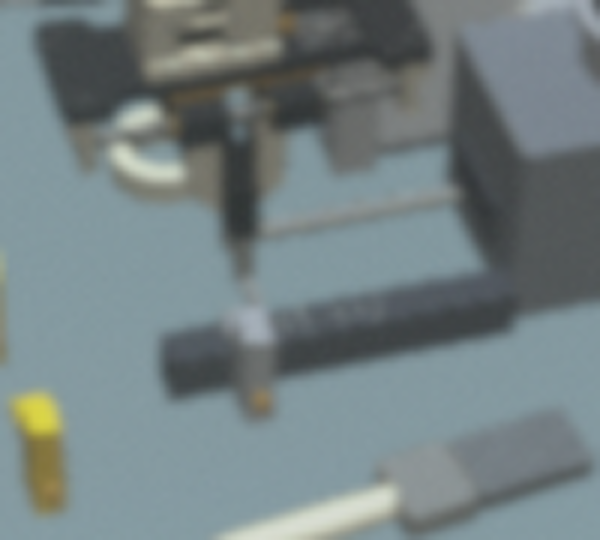

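View pics/t9.png

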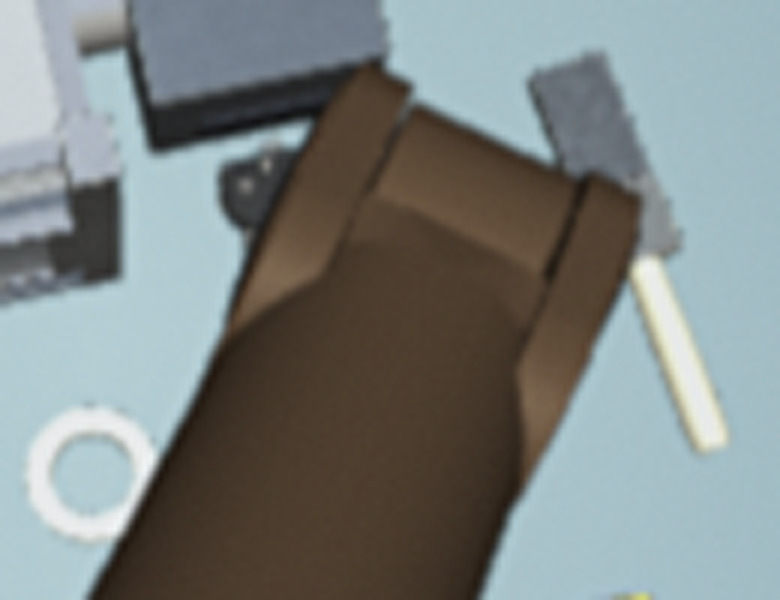

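```bash
python3 -m crank '[[0,-0.007,-0.002,0,0],[0,-0.007,-0.002,0,0],[0,-0.007,-0.001,0,0],[0,0,0,0,0],[0,0,0,0,0],[0,0,0,0,0],[0,0,0,0,0],[0,0,0,0,0]]' 50;  python3 - <<'E'
from cell import arm
import cv2,numpy as np
ps=[]
ims=[]
for i in range(6):
    ims.append(arm.get_image("scene").astype(float));ps.append(arm.observe()["position"])
p=np.mean(ps,0);print(p,"cabx",p@[np.cos(.237),np.sin(.237),0],arm.observe()["force"])
im=np.mean(ims,0).astype(np.uint8)[:,:,::-1];cv2.imwrite("pics/scene10.png",im)
c=arm.get_calibration("wrist");np.savez("wrist10.npz",K=c["intrinsics"],T=c["extrinsics"]);cv2.imwrite("pics/wrist10.png",arm.get_image("wrist")[:,:,::-1])
cv2.imwrite("pics/m10.png",cv2.resize(im[225:285,265:335],None,fx=10,fy=10,interpolation=cv2.INTER_CUBIC))
im=cv2.imread("pics/scene4.png");cv2.imwrite("pics/m10b.png",cv2.resize(im[225:285,265:335],None,fx=10,fy=10,interpolation=cv2.INTER_CUBIC))
E
```

```text
clock: 13.1
position: [0.5703, -0.1113, 0.0937]
ee_rot: [1.941, 2.466, 0.003]
force: [10.7, 0.6, -10.2]
width: 0.171
[ 0.57033904 -0.11127348  0.09371381] cabx 0.5282705646894339 [ 10.66665816  -0.34896905 -10.4010743 ]
```

View pics/m10.png

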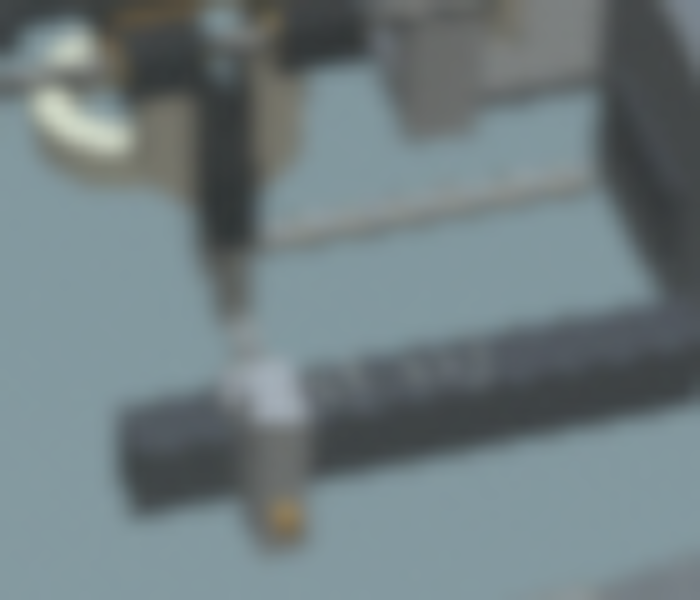

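View pics/m10b.png

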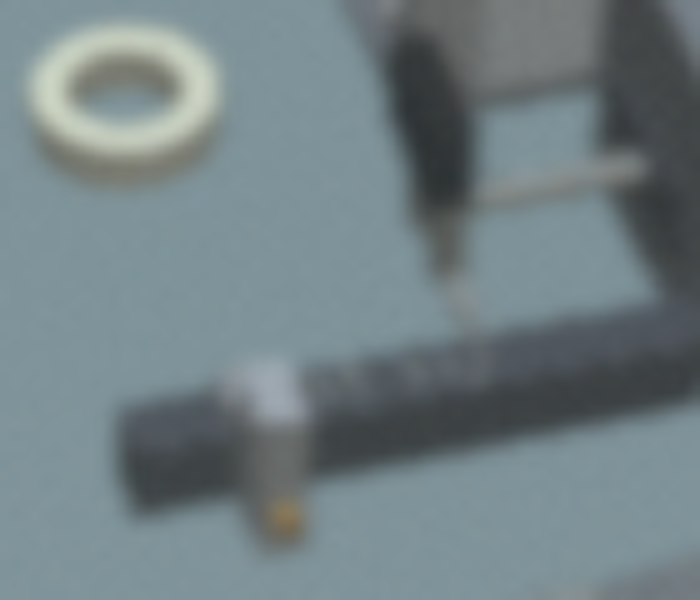

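View pics/wrist10.png

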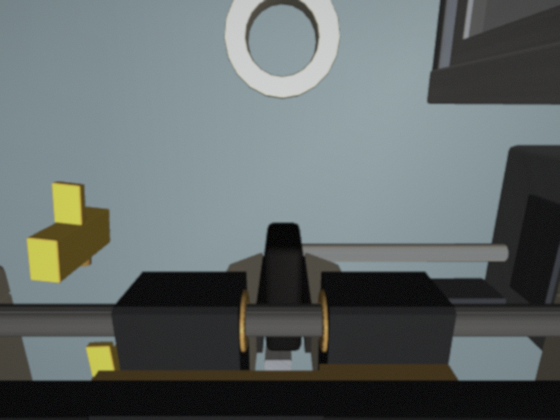

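```bash
python3 - <<'E'
from h import *
import cv2
np.set_printoptions(precision=4,suppress=True)
g=cv2.imread("pics/wrist10.png")
cv2.imwrite("pics/c10.png",cv2.resize(g[215:375,215:355],None,fx=5,fy=3.75*1,interpolation=cv2.INTER_CUBIC))
for r in (354,358,362):print(r,g[r,250:320].sum(1))
for r in (232,240,250,260):print(r,g[r,255:312].sum(1))
E
```

```text
354 [198 212 213 216 212 233 299 374 407 413 410 413 417 414 372 284 218 199
 203 200 199 198 193 197 199 201 200 200 198 193 201 197 200 201 199 203
 204 199 202 208 238 323 401 422 422 421 423 418 423 426 422 421 423 421
 419 413 416 413 413 398 346 249 179 172 179 179 172 154  99  47]
358 [193 213 208 209 214 252 328 395 420 414 416 416 421 412 359 271 212 209
 204 202 202 208 208 206 208 202 208 204 203 195 205 204 204 206 211 209
 207 207 211 212 236 317 396 425 422 418 421 420 418 416 420 418 422 423
 422 423 422 419 423 417 377 296 208 181 172 173 170 143  98  43]
362 [193 209 212 209 230 290 369 411 417 415 417 419 414 414 413 442 456 458
 458 459 451 453 454 450 455 448 451 454 458 453 454 445 443 442 447 450
 451 455 455 453 444 434 423 416 420 418 417 421 418 418 419 419 418 421
 419 421 419 420 420 418 398 338 240 185 169 175 168 145  88  46]
232 [456 453 453 454 456 455 453 458 456 447 423 339 199  69  15  12  28  25
  18  35  25  23  27  32  18   2  21  20  27  31  17  29  15   9  11  26
  27  16  21  26  33  27  25  69 182 320 425 454 457 460 459 459 459 457
 461 456 455]
240 [452 455 450 452 456 453 453 457 452 425 342 200  70  24  32  23  24  19
  29  28  13  29  32  28  25  24  21  19  21  22   9  17  10  15  28  28
  23  34  23  16  14  24  23  13  50 161 307 419 455 456 454 456 454 456
 456 454 458]
250 [449 454 453 452 451 451 449 444 409 308 171  57  38  42  59  55  66  57
  60  51  61  66  63  70  72  62  61  52  66  61  56  66  68  54  58  70
  64  64  63  66  58  58  57  52  56  51  99 211 318 375 384 385 382 384
 381 384 382]
260 [223 220 226 224 227 215 183 117  49  35  41  55  57  75  72  76  81  81
  87  85  93  93  81  86  91  84  91  94  84  96  96  93  92  90  95  89
  94  94 102  96  93  92  85  73  77  65  55  38  22  77 146 203 224 217
 222 218 222]
```

View pics/c10.png

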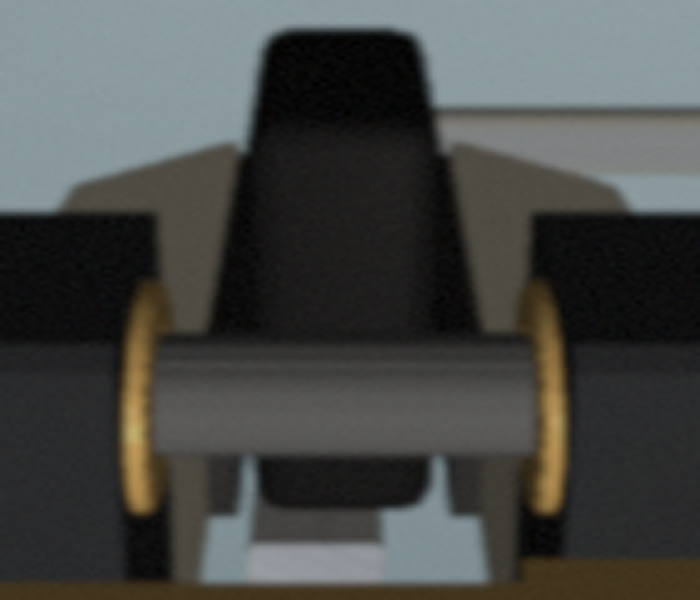

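```bash
python3 - <<'E'
from h import *
np.set_printoptions(precision=4,suppress=True)
yaw=.237;x=np.array([np.cos(yaw),np.sin(yaw),0])
W=lambda u,v,z:plane("wrist",(u,v),z,"10")
print(cam("wrist","10")[1])
a=W(264.4,360.5,.06);b=W(291.1,360.5,.06);print("ear",(a+b)/2,a@x,b@x,(b-a)@x,(a+b)/2@x)
for u0,u1,v in((264.4,303,250),(266.6,301.4,346)):
  a=W(u0,v,.103);b=W(u1,v,.103);print("block",(a+b)/2,(b-a)@x,(a+b)/2@x)
tcp=np.array([.57034,-.11127,.0937]);print("tcp",tcp@x,"projected tcp pixel",proj("wrist",tcp,"10"))
# scene
for nm,X in(("ear top c",[.5858,-.1855,.06]),("clamp",[.5804,-.1615,.034])):print(nm,proj("scene",X),(proj("scene",X)-[265,225])*10)
E
```

```text
[[ 0.9719  0.2242  0.0725  0.5519]
 [ 0.2355 -0.9296 -0.2834 -0.0334]
 [ 0.0039  0.2924 -0.9563  0.2347]
 [ 0.      0.      0.      1.    ]]
ear [ 0.5833 -0.1741  0.06  ] 0.5183414162103217 0.5340089454616468 0.01566752925132517 0.5261751808359844
block [ 0.5657 -0.0875  0.103 ] 0.015405430840607129 0.5293583596641595
block [ 0.5765 -0.1314  0.103 ] 0.015180508238295311 0.5295391973254165
tcp 0.5282723105703785 projected tcp pixel [281.094  292.2372]
ear top c [292.2346 262.308 ] [272.3457 373.0798]
clamp [290.1172 262.8179] [251.1721 378.1795]
```

```bash
python3 -m crank '[[0,-0.004,-0.001,0,0],[0,-0.005,-0.001,0,0],[0,0,0,0,0],[0,0,0,0,0],[0,0,0,0,0],[0,0,0,0,0],[0,0,0,0,0],[0,0,0,0,0]]' 50;  python3 - <<'E'
from cell import arm
import cv2,numpy as np
ps=[];ims=[];s2=[]
for i in range(5):
    c=arm.get_calibration("wrist");ps.append(arm.observe()["position"]);ims.append(arm.get_image("wrist").astype(float));s2.append(arm.get_image("scene").astype(float))
p=np.mean(ps,0);print(p,"cabx",p@[np.cos(.237),np.sin(.237),0],arm.observe()["force"])
g=np.mean(ims,0)[:,:,::-1];np.savez("wrist11.npz",K=c["intrinsics"],T=c["extrinsics"]);cv2.imwrite("pics/wrist11.png",g)
for r in (354,358,366):print(r,g[r,255:305].sum(1).astype(int))
for r in (250,346):print(r,g[r,258:310].sum(1).astype(int))
cv2.imwrite("pics/c11.png",cv2.resize(g[215:375,215:355].astype(np.uint8),None,fx=5,fy=3.75*1,interpolation=cv2.INTER_CUBIC))
im=np.mean(s2,0)[:,:,::-1].astype(np.uint8);cv2.imwrite("pics/scene11.png",im);cv2.imwrite("pics/m11.png",cv2.resize(im[225:285,265:335],None,fx=10,fy=10,interpolation=cv2.INTER_CUBIC))
E
```

```text
clock: 14.12
position: [0.5668, -0.1121, 0.0937]
ee_rot: [1.94, 2.466, 0.003]
force: [10.5, 0.2, -12.0]
width: 0.172
[ 0.56682359 -0.11212519  0.09371861] cabx 0.5246534100710445 [ 10.90520754  -0.347975   -11.50965185]
354 [233 300 375 409 415 411 415 413 418 419 421 420 421 419 413 371 284 218
 200 201 203 199 199 200 199 201 200 200 200 197 195 194 199 198 202 203
 201 199 201 201 206 248 329 397 421 421 420 423 421 420]
358 [252 328 398 418 419 418 419 419 417 418 420 420 418 418 409 364 274 215
 208 208 208 208 206 206 206 207 209 210 208 204 201 201 204 207 206 210
 209 209 210 210 210 236 312 390 422 422 422 420 421 421]
366 [321 389 415 415 415 417 416 417 415 417 416 417 417 415 416 424 440 458
 466 464 462 460 458 460 460 461 459 458 458 456 455 453 453 451 454 455
 454 455 451 449 447 447 438 427 418 418 419 417 417 418]
250 [451 451 449 449 444 405 307 168  55  47  52  56  56  59  61  65  61  63
  61  63  59  64  60  65  62  62  58  64  67  62  57  61  59  61  64  63
  61  61  63  61  58  53  49  98 213 321 373 383 382 383 382 383]
346 [133 130 130 135 194 304 391 396 327 205  95  57  56  68  69  73  69  74
  76  71  73  70  75  69  71  74  70  77  72  70  72  74  72  76  74  76
  72  71  68  64  82 160 279 375 408 369 264 159 128 130 134 137][ WARN:0@4.057] global loadsave.cpp:1063 imwrite_ Unsupported depth image for selected encoder is fallbacked to CV_8U.
```

View pics/c11.png

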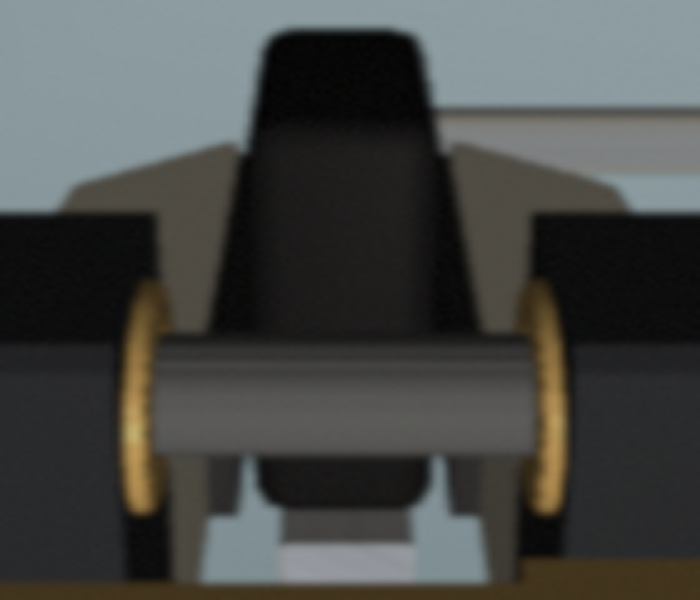

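View pics/m11.png

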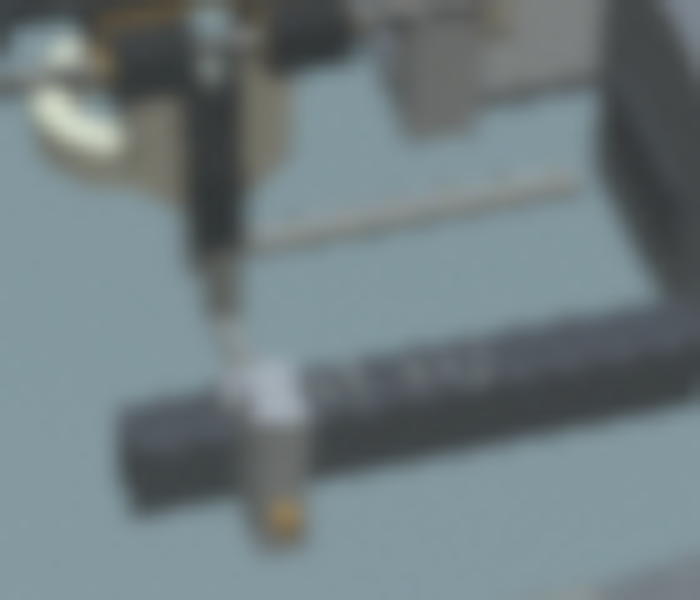

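```bash
python3 - <<'E'
from h import *
np.set_printoptions(precision=4,suppress=True)
W=lambda u,v,z:plane("wrist",(u,v),z,"11")
for yaw in(.232,.237,.242):
  x=np.array([np.cos(yaw),np.sin(yaw),0])
  a=W(270.75,360.5,.06);b=W(297.1,360.5,.06);e=(a+b)/2@x;print(yaw,"ear",(a+b)/2,(b-a)@x,e)
  bl=[]
  for u0,u1,v in((264.6,302.2,250),(266.8,299.8,346)):
    a=W(u0,v,.103);b=W(u1,v,.103);bl.append((a+b)/2@x);print("  block",(a+b)/2,(b-a)@x,bl[-1]-e)
  # block right end extended
T=cam("wrist","11")[1];print("cam x axis yaw",np.arctan2(T[1,0],T[0,0]))
E
```

```text
0.232 ear [ 0.5834 -0.1741  0.06  ] 0.015465468282607515 0.5277023343057635
  block [ 0.5621 -0.0884  0.103 ] 0.015005878752974483 -0.001005635642404079
  block [ 0.5727 -0.1323  0.103 ] 0.014395460145938272 -0.0007847523194984829
0.237 ear [ 0.5834 -0.1741  0.06  ] 0.015465468472523333 0.5261780280967148
  block [ 0.5621 -0.0884  0.103 ] 0.015005998114987996 -0.0005640938405752083
  block [ 0.5727 -0.1323  0.103 ] 0.014395476720954673 -0.0005694249021714892
0.242 ear [ 0.5834 -0.1741  0.06  ] 0.01546508202653283 0.5246405674643687
  block [ 0.5621 -0.0884  0.103 ] 0.015005742327830196 -0.0001225379364298007
  block [ 0.5727 -0.1323  0.103 ] 0.014395133409802812 -0.0003540832492513468
cam x axis yaw 0.23777105949837607
```

```bash
python3 - <<'E'
from h import *
yaw=.237;x=np.array([np.cos(yaw),np.sin(yaw),0]);y=np.array([-np.sin(yaw),np.cos(yaw),0])
def line(cx):  # pointer line at cabinet-x projection cx, y coordinate from ptr
    pt=np.array([.6527,-.1459,.0400]); yy=pt@y
    return [((proj("scene",cx*x+(yy+t)*y+[0,0,.04])-[265,225]+.5)*10-.5).round(1).tolist() for t in(.03,.02,.01,0)]
for cx in(.6003,.5989,.5242,.5247,.5257,.5262):print(cx,line(cx))
E
```

```text
0.6003 [[455.3, 264.3], [465.0, 285.3], [474.8, 306.6], [484.7, 328.0]]
0.5989 [[451.2, 265.1], [460.8, 286.1], [470.6, 307.4], [480.4, 328.9]]
0.5242 [[225.0, 309.0], [233.5, 330.5], [242.2, 352.2], [250.9, 374.2]]
0.5247 [[226.5, 308.7], [235.1, 330.2], [243.7, 351.9], [252.5, 373.9]]
0.5257 [[229.6, 308.1], [238.2, 329.6], [246.8, 351.3], [255.6, 373.3]]
0.5262 [[231.1, 307.8], [239.7, 329.3], [248.4, 351.0], [257.1, 373.0]]
```

Three readings put the pointer within about 1 mm of the marker: same-picture −0.5 mm, travel +0.3 mm, TCP absolute −1.5 mm. Last I'll check that the pose holds steady and the rest of the scene is unchanged.

```bash
python3 -m crank '[[0,0,0,0,0],[0,0,0,0,0],[0,0,0,0,0],[0,0,0,0,0],[0,0,0,0,0],[0,0,0,0,0],[0,0,0,0,0],[0,0,0,0,0]]' 50; python3 - <<'E'
from cell import arm
import cv2,numpy as np
p=arm.observe()["position"];print("cabx",p@[np.cos(.237),np.sin(.237),0])
im=arm.get_image("scene")[:,:,::-1];cv2.imwrite("pics/scene12.png",im)
a=cv2.imread("pics/scene4.png")[120:300,200:370]
cv2.imwrite("pics/m12.png",cv2.resize(np.hstack([a,im[120:300,200:370]]),None,fx=2.3,fy=2.3,interpolation=cv2.INTER_CUBIC))
E
```

```text
clock: 15.28
position: [0.5668, -0.1121, 0.0937]
ee_rot: [1.94, 2.466, 0.003]
force: [10.8, -0.5, -10.8]
width: 0.174
cabx 0.5246331295970836
```

View pics/m12.png

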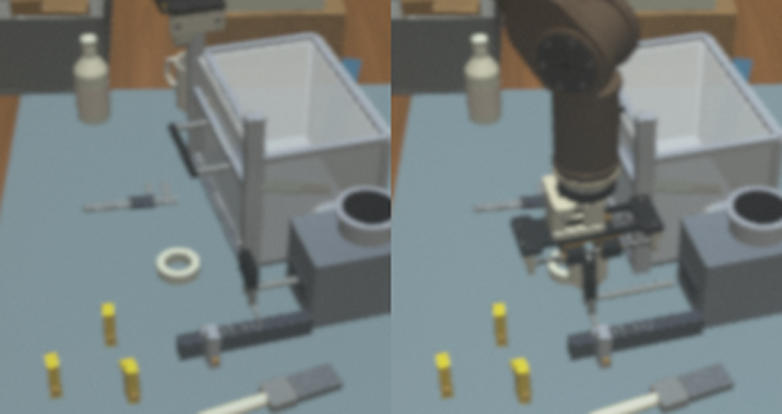

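```bash
python3 -c "
from cell import arm
print(arm.sign_off())"
```

```text
the job is handed in; nothing more can be done
None
```

I brought the sash down fully first, then pulled the damper slide out to the silver marker. I handed the job in at about 15.3 s, with the slide still held at 50 N.

- **Sash:** I pushed it down with the closed fingertips on its handle bar until it stopped solidly at 30 N, with the tool at the height expected for shut. A wrist picture afterwards put the bar at its shut height (129 mm). The bar is hidden by the arm in the last picture, but I did not touch it again.
- **Slide:** It is out about 74 mm. My last position checks did not fully agree:
  - **Wrist picture of block and marker:** 0.5 mm past the mark.
  - **Pulled distance against the distance measured beforehand:** 0.3 mm short of it.
  - **Absolute tool position, the least reliable:** 1.5 mm past.
  - **Scene camera:** too coarse to settle it; I compared by eye only.
- **Hold:** The pose and the 10.8 N pull stayed steady over the last second, and the grip width still matched the 16 mm block.
- **Other things:** What the last picture shows had not moved. The arm hid some of it, and I did not check the mug, jar or blade.

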